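Index the swing arm of a watch-plate graining machine

ROBOT

A 6-joint arm with a two-finger parallel gripper is mounted at the origin on the work surface. World frame = base frame: x ahead of the robot, y to its left, z up, the work surface at z = 0. Lengths are in m, angles in rad, forces in N, time in s.
With the tool pointing down it reaches from about 0.4 to 0.825 m from the base axis. Payload 7 kg.
Tool frame: the origin (TCP) lies midway between the tips of the shut fingers; the grasp point (between the pads) lies 19 mm behind it; z points along the fingers, y is the line along which they close (so a half turn about z gives the same grasp; the last joint's range is limited). The gripper opens to 88 mm and grips with 3 to 60 N. Pads are 19 mm wide; open, the fingers measure 130 mm over their backs; the gripper's body (78 mm by 193 mm) begins 47 mm behind the grasp point.
Start: joints at [-0.885, 0.359, 0.012, 0, -1.224, -0.288], TCP at [0.261, -0.622, 0.227] pointing down, gripper open.
Joint ranges: [-3.07, 3.07], [-1.43, 2.12], [-1.02, 1.25], [-3.03, 1.67], [-3.05, -0], [-3.03, 3.03]. Speed limits (rad/s): [2.39, 2.39, 3.01, 3.14, 3.14, 3.14].

INTERFACE

Orientations are given as [roll, pitch, yaw] about the fixed x, y, z axes, in that order (R = Rz(yaw) Ry(pitch) Rx(roll)).
In Python, from station import arm, grab_frame, camera_params, spot_in gives the robot as it stands.
- The arm moves only by the shell command python3 -m jog 'ROWS' [FORCE]. ROWS is JSON, a list that holds one entry, the list of rows, each a list of 7 numbers: the shift along the tool's x, y, z in mm, then the turn, a rotation vector about the tool's x, y, z in rad, then the finger opening in mm, from 0 to 87.6. In form: [[[x, y, z, wx, wy, wz, fingers], ...]]. A call has 1 to 20 rows; each row is the pose to reach, as a shift and turn from the pose commanded when the call began, along the tool's axes at that moment; what a row does not reach only later rows make up. A row lasts 1/8 s, in which the tool goes at most 62.5 mm and 10.7 degrees, less where a joint would pass 70% of its speed; a pose out of reach is approached as far as the arm can. A call with a gripper value outside its range is refused whole. The fingers move at their own pace and stop on an object; FORCE is the grip in N (left out, the last holds). Time passes only in rows, so rows that repeat a pose let the fingers close. It gives the time, the measured TCP pose, the force, the opening and the grip force at its end, in the units of the state.
- arm.get_state(): the state, without advancing time (a new reading comes with each control period).
- grab_frame(name): name is "scene" or "top"; returns (picture, depth): 400x640x3 uint8, blue, green, red; 400x640 float32, m along the optical axis (not along the pixel's ray), 0 where there is no reading.
- camera_params(name): a dict with "mtx" (3x3 intrinsics, pixels), "k1" (the pictures are not rectified: a ray, as slopes to the right and down, at radius r is drawn at 1 + k1 r^2 times it, then the intrinsics apply), "R" (3x3) and "t" (3): a world point X has camera coordinates R X + t. Camera axes: x right, y down, z forward; pixel columns grow to the right and rows downward; lengths in m; the calibration is good to about 2 mm. A picture is of the moment at which its call begins. camera_params takes no time and is no camera call.
- arm.job_done(): hands the job in; it is judged then, once.
Trained networks look in the newest picture that a camera, given by its name, has taken for a name from the list of things; names that differ only in an ending like _2 or _b are one class to them, and where a whole thing is asked for, a point or a joint stands for the part that bears it (a point fixed in the world has none). Each returns a list of dicts, best first, with "confidence" (0 to 1); they miss things now and then, are a little off and sometimes report something else, mostly with a low value. They report only what shows in the picture. A call takes as long as a camera call. They do not tell look-alikes from the thing itself.
- spot_in(query, camera): "uv" ([column, row] in pixels, amid what is visible of it).
The state is a dict: "t": time; "q": joint angles; "qd": joint speeds; "joint_efforts": joint torques, N m; "eef_pos": TCP position; "ee_rot": TCP orientation; "force": force on the tool from outside, world axes, zero at the start; "moment": the same for the moment, N m; "width": finger opening in m; "gripper_force": force on a finger pad.
Only numpy, scipy, OpenCV 4.12 (cv2) and the standard library are available. Lean on these libraries where they do the work, as an engineer would, in place of code of your own. Each camera call takes 0.05 s, during which the arm holds its last target. There are 200 camera calls.

TASK

The machine's swing arm is pinned at its middle hole, with a brass watch plate lying loose in the nest. Hook a fingertip under the red pull ring, lift the spring index pin out of its hole, swing the arm one hole over to the side of the graining spindle (silver motor) so that the plate comes under the spindle, and let the pin drop fully home in that hole. Be gentle with the ring, keep the plate lying in its nest and leave the other things on the bench as they are.

Things in the scene. Friction and masses are not known exactly. Their poses are not given: they have to be found in the camera images.
- pull_ring: red wire pull ring fixed to the top of the index pin; opening 47 mm, wire 6 mm, polished; a pinch hard enough to draw the pin bends it (over 33 N in all). Origin: centre of the opening, 136 mm above the table while the pin is home. Axes: x level along the arm, from ring to pivot; z up. The ring's plane holds y and leans back from upright by 30 degrees, top towards the pivot. It moves only with the pin and the arm
- ring_top (a point): middle of the wire at the top of the pull ring, 13 mm nearer the pivot and 23 mm higher than the ring's centre
- plunger (a point): top of the plunger body on the arm (steel, 25 mm wide), on the pin's axis: 28 mm below the ring's centre and 13 mm farther from the pivot. Elsewhere below the ring lies the arm's flat top, 60 mm below the ring's centre
- index_pin (a joint): height of the spring pin, m: 0 home in a hole, about 0.009 when its rounded tip rides on the quadrant between holes (clear of the hole), stop at 0.020. A spring pushes it down: lifting takes about 8 N at first and 13 N when clear. The pin is 8 mm thick, the holes 9.5 mm
- swing_arm (a joint): angle of the swing arm about its upright pivot, rad: 0 at the middle hole (start), positive when the ring has swung to the +y side of the machine. Holes at -0.628, -0.314, 0, 0.314, 0.628 (69 mm apart along their circle). It turns with a drag of about 1 N at the ring and stays where it is left. The arm is an aluminium bar 50 mm wide, its top 76 mm above the table
- pivot (a point): top of the arm's steel pivot post, 114 mm above the table; the pin's axis is 220 mm from it and the ring's centre 207 mm, towards the robot. Axes: those of the machine, x from the middle hole to the pivot, y to the left of that, z up
- nest (a point): centre of the dark round nest on the arm, 84 mm above the table and 150 mm from the pivot axis towards the ring; a pocket 38 mm wide and 2.5 mm deep
- plate_center (a point): centre of the loose brass watch plate lying in the nest, 36 mm across and 4 mm thick
- spindle_tip (a point): lower end of the wooden peg of the graining spindle, under the nose of the silver horizontal motor (46 mm thick, its underside 177 mm above the table); 108 mm above the table, right above the place the nest has when the arm is in the hole one to its side (left or right of the middle, it varies)
- scope_lens (a point): underside of the white ring light of the inspection microscope (white and black upright tube), the same distance to the other side of the middle
- parts_tray: white tray with compartments, 100 x 150 x 22 mm; origin under its centre
- bench_ring: heavy black ring, 100 mm across, 14 mm high; origin under its centre
- eye_loupe: black watchmaker's eye loupe, 42 mm across, 38 mm high, standing left of the machine; origin under its centre
- oil_bottle: small clear bottle with a red cap, 36 mm across, 85 mm high, standing right of the machine; origin under its centre
- tweezers: steel tweezers lying on the bench, 120 mm long; origin under the middle
- peg_jar: amber glass jar, 48 mm across, 60 mm high; origin under its centre
- bench_brush: bench brush lying on the bench; origin under its middle
Mind the look-alikes: they are no part of the job. Of the things shaped like the part that bears plate_center, the brass one is meant.

How it is judged:
By the outcome, as a careful person would: the job done as asked, in the order asked, and still so for the second after the job is handed in, with the robot touching nothing.
It also fails if it takes over 51 s, if anything falls off the work surface, if the arm or the gripper's body presses on something with over 40 N, if the wrist force passes 120 N, or if a joint passes its speed limit or range.

## Working session

There is one attempt and no reset: what is moved stays moved. The work goes in short steps, Python scripts to look and compute and a shell command to move; the robot and the scene stay as the last step left them, time stands still between calls to the robot, and variables do not carry over. Pictures are saved under pics/ and viewed, at most 10 in all, crops included, and the job is handed in when it is done.

```bash
mkdir -p pics; ls
cat > h.py <<'E'
import numpy as np, cv2
from station import arm, grab_frame, camera_params, spot_in
def ray(name,uv):
    p=camera_params(name); K=np.array(p["mtx"]); R=np.array(p["R"]); t=np.array(p["t"])
    d=[(uv[0]-K[0,2])/K[0,0],(uv[1]-K[1,2])/K[1,1]]
    d=np.array(d); u=d.copy()
    for _ in range(20): u=d/(1+p["k1"]*(u@u))
    return -R.T@t, R.T@np.r_[u,1]
def at_z(name,uv,z):
    o,d=ray(name,uv); return o+d*(z-o[2])/d[2]
def at_depth(name,uv,D):
    o,d=ray(name,uv); return o+d*D
def proj(name,X):
    p=camera_params(name); K=np.array(p["mtx"]); c=np.array(p["R"])@X+np.array(p["t"]); s=c[:2]/c[2]
    s=s*(1+p["k1"]*(s@s)); return np.array([K[0,0]*s[0]+K[0,2],K[1,1]*s[1]+K[1,2]])
E
python3 - <<'E'
from h import *
for c in ["scene","top"]:
    im,d=grab_frame(c); cv2.imwrite(f"pics/{c}0.png",im); np.save(f"{c}0.npy",d)
    o,_=ray(c,[320,200]); print(c,o.round(3))
    for n in ["pull_ring","plunger","pivot","nest","plate_center","spindle_tip","scope_lens"]:
        for r in spot_in(n,c)[:3]:
            u,v=r["uv"]; D=d[int(v),int(u)]
            print(n,np.round(r["uv"],1),round(r["confidence"],2),at_depth(c,r["uv"],D).round(3))
print(arm.get_state())
E
```

```text
pics
scene [1.22  0.886 1.002]
pull_ring [408.  238.1] 0.24 [0.337 0.232 0.018]
plunger [283.5 239. ] 0.65 [0.718 0.044 0.076]
pivot [278.5 257.2] 0.55 [0.754 0.069 0.036]
pivot [301.6 229.8] 0.16 [0.65  0.047 0.083]
nest [285.3 239.6] 0.71 [0.713 0.046 0.073]
nest [295.7 162. ] 0.52 [ 0.378 -0.396  0.007]
plate_center [297.6 161. ] 0.54 [ 0.373 -0.389  0.014]
plate_center [345.8 238.2] 0.37 [ 0.498  0.095 -0.001]
spindle_tip [242.2 212.4] 0.66 [0.832 0.008 0.217]
spindle_tip [286.5 237.9] 0.62 [0.705 0.041 0.071]
spindle_tip [450.7 264.1] 0.41 [ 0.292  0.386 -0.004]
scope_lens [250.3 235.2] 0.91 [0.851 0.087 0.196]
top [0.398 0.024 1.145]
pull_ring [307.1 178.7] 0.61 [0.605 0.03  0.075]
plunger [302.2 153.1] 0.88 [0.677 0.042 0.08 ]
pivot [302.4 136. ] 0.77 [0.726 0.04  0.078]
nest [301.8 148.7] 0.86 [0.69  0.043 0.077]
plate_center [284.4 218.7] 0.6 [ 0.503  0.099 -0.   ]
plate_center [301.6 165. ] 0.48 [0.641 0.044 0.088]
spindle_tip [315.1 100.1] 0.55 [0.774 0.005 0.217]
scope_lens [284.7  93.1] 0.64 [0.802 0.08  0.196]
scope_lens [379.5 158.2] 0.28 [ 0.663 -0.177  0.055]
{'t': 0.8, 'q': array([-8.84868487e-01,  3.58581502e-01,  1.19324972e-02, -6.56067089e-06,
       -1.22408249e+00, -2.88129493e-01]), 'qd': array([-0.00061838, -0.00184678,  0.00028418,  0.00048708, -0.00012534,
       -0.00056719]), 'joint_efforts': array([ 1.01535319e-03, -5.82289231e+01,  2.93285233e+01,  7.00191155e+00,
        1.24468730e-02, -4.24865050e-05]), 'eef_pos': array([ 0.26149704, -0.62228891,  0.2265862 ]), 'ee_rot': array([-3.14153225e+00,  2.43387874e-05, -2.74379654e+00]), 'force': array([-0.01112296,  1.1051125 ,  0.30535371]), 'moment': array([-0.00079085, -0.03193756, -0.03491528]), 'gripper_force': 0.0, 'width': 0.08754737861074297}
```

View pics/scene0.png

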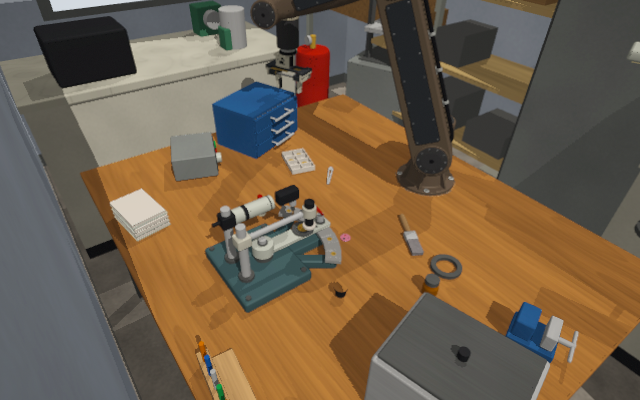

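View pics/top0.png

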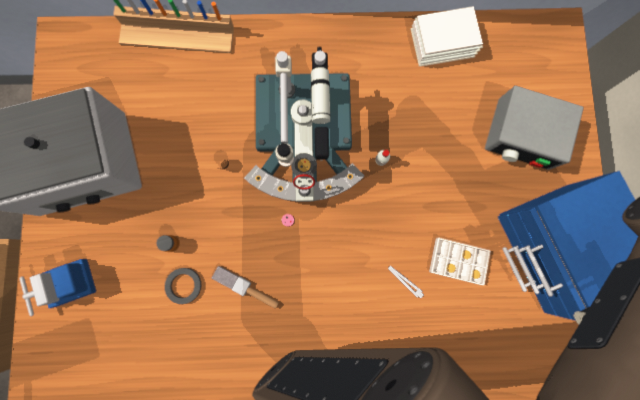

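The top view shows the machine at about (304,140), with the ring near (304,182). The horizontal motor is at (320,90) to the right (-y), and the upright microscope tube is at (284,152). Next I'll check the ring in a close crop.

Run:
```python
import cv2,numpy as np
a=cv2.imread("pics/top0.png")[85:210,235:400]; b=cv2.imread("pics/scene0.png")[180:290,200:350]
a=cv2.resize(a,(396*1,300),interpolation=cv2.INTER_CUBIC); b=cv2.resize(b,(400,300),interpolation=cv2.INTER_CUBIC)
c=cv2.imread("pics/top0.png")[165:205,275:335]; c=cv2.resize(c,(400,267),interpolation=cv2.INTER_CUBIC)
d=cv2.imread("pics/scene0.png")[195:235,285:345]; d=cv2.resize(d,(396,267),interpolation=cv2.INTER_CUBIC)
cv2.imwrite("pics/c1.png",np.vstack([np.hstack([a,b]),np.hstack([c,d])]))
```

```text
(no output)
```

View pics/c1.png

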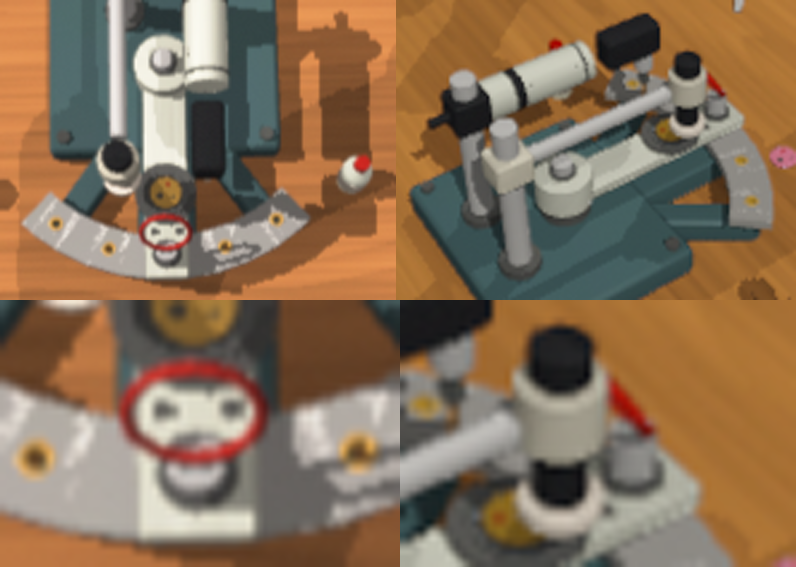

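What could be taken for the ring (top view): the red ring at (304,182), chosen; the red bottle cap at (384,153); the pink disc at (288,220); the black bench ring at (183,286). The crop confirms the red wire ring on the arm, with the plunger just in front of it. The motor is on the right (-y), so the target is swing_arm = -0.314.

```bash
cat >> h.py <<'E'
from scipy.spatial.transform import Rotation as Rn
from scipy.optimize import least_squares
def ringmask(im,c=(304,182),r=30):
    b,g,rr=[im[...,i].astype(int) for i in range(3)]
    m=((rr>110)&(rr-g>70)&(rr-b>60)&(abs(g-b)<45)).astype(np.uint8)
    k=np.zeros_like(m); k[c[1]-r:c[1]+r,c[0]-r:c[0]+r]=1; return m*k
def ringpts(P,yaw,lift=0,r=.0265,n=60):
    a=np.linspace(0,2*np.pi,n,endpoint=False); Z=np.array([.5,0,np.cos(np.pi/6)])
    L=np.outer(np.cos(a)*r,[0,1,0])+np.outer(np.sin(a)*r,Z)
    return L@Rn.from_euler('z',yaw).as_matrix().T+[P[0],P[1],.136+lift]
E
python3 - <<'E'
from h import *
im=cv2.imread("pics/top0.png"); m=ringmask(im); pts=np.argwhere(m)[:,::-1].astype(float)
print(len(pts),pts.min(0),pts.max(0))
piv=at_z("top",[303,110],.114); print("piv",piv)
e=cv2.fitEllipse(pts.astype(np.float32)); print(e); print(at_z("top",e[0],.136))
# joint fit of wire
def f(p):
    q=np.array([proj("top",X) for X in ringpts(p,0,n=90)])
    return np.sqrt(((pts[:,None]-q[None])**2).sum(-1)).min(1)
s=least_squares(f,at_z("top",e[0],.136)[:2]); print(s.x,np.sqrt(np.mean(s.fun**2)))
d=piv[:2]-s.x; print("yaw",np.arctan2(d[1],d[0]),"dist",np.hypot(*d))
# holes of quadrant pixels not needed
E
```

```text
77 [293. 161.] [313. 188.]
piv [0.78829062 0.03630472 0.114     ]
((303.46759033203125, 179.63235473632812), (17.506635665893555, 24.856700897216797), 10.807175636291504)
[0.59114371 0.03919446 0.136     ]
[0.58769401 0.03883978] 2.241899911520636
yaw -0.012636915746252149 dist 0.20061262848324377
```

```bash
python3 - <<'E'
from h import *
im=cv2.imread("pics/top0.png"); m=ringmask(im,(304,184),13); pts=np.argwhere(m)[:,::-1].astype(float)
print(len(pts),pts.min(0),pts.max(0))
def f(p):
    q=np.array([proj("top",X) for X in ringpts(p,0,n=90)])
    return np.sqrt(((pts[:,None]-q[None])**2).sum(-1)).min(1)
s=least_squares(f,[.588,.039]); print(s.x,np.sqrt(np.mean(s.fun**2)))
g=cv2.cvtColor(im,cv2.COLOR_BGR2GRAY)
c=cv2.resize(im[95:125,288:318],(600,600),interpolation=cv2.INTER_CUBIC)
cc=cv2.HoughCircles(cv2.cvtColor(c,cv2.COLOR_BGR2GRAY),cv2.HOUGH_GRADIENT,1,100,param1=80,param2=20,minRadius=60,maxRadius=260)
print(cc if cc is None else [(x/20+288-.5,y/20+95-.5,r/20) for x,y,r in cc[0]])
E
python3 -m jog '[[[0,0,0,0,0,0,87.6]]]' 10
```

```text
75 [293. 174.] [313. 188.]
t: 0.92
eef_pos: [0.2614, -0.6223, 0.2266]
ee_rot: [-3.142, 0.0, -2.744]
force: [-0.3, 1.2, -0.7]
width: 0.0875
gripper_force: 0.0Traceback (most recent call last):
  File "<stdin>", line 7, in <module>
    return func(*args, **kwargs)
    vector_fun = VectorFunction(
        fun_wrapped,
    ...<6 lines>...
        workers=workers
    )
    self.J, dct = approx_derivative(
                  ~~~~~~~~~~~~~~~~~^
        self.fun_wrapped, self.x, f0=self.f, **finite_diff_options
        ^^^^^^^^^^^^^^^^^^^^^^^^^^^^^^^^^^^^^^^^^^^^^^^^^^^^^^^^^^
    )
    ^
    J, _nfev = _dense_difference(fun_wrapped, x0, f0, h,
               ~~~~~~~~~~~~~~~~~^^^^^^^^^^^^^^^^^^^^^^^^
                             use_one_sided, method,
                             ^^^^^^^^^^^^^^^^^^^^^^
                             mf)
                             ^^^
    df = [f_eval - f0 for f_eval in f_evals]
                                    ^^^^^^^
    f = np.atleast_1d(self.fun(x, *self.args, **self.kwargs))
                      ~~~~~~~~^^^^^^^^^^^^^^^^^^^^^^^^^^^^^^
    return np.atleast_1d(self.fun(x))
                         ~~~~~~~~^^^
    return self.f(x, *self.args, **self.kwargs)
           ~~~~~~^^^^^^^^^^^^^^^^^^^^^^^^^^^^^^
  File "<stdin>", line 5, in f
  File "h.py", line 14, in proj
    p=camera_params(name); K=np.array(p["mtx"]); c=np.array(p["R"])@X+np.array(p["t"]); s=c[:2]/c[2]
ValueError: time passes only in moves, steps and waits
```

```bash
sed -i 's/^from station import.*/from station import arm, grab_frame, spot_in\nimport station\n_C={}\ndef camera_params(n):\n    if n not in _C: _C[n]=station.camera_params(n)\n    return _C[n]/' h.py
cat >> h.py <<'E'
def goal(P,a,psi,opt):
    z=np.array([np.cos(a)*np.cos(psi),np.cos(a)*np.sin(psi),-np.sin(a)])
    y=np.array([-np.sin(psi),np.cos(psi),0])*(1 if opt=='A' else -1)
    return np.array(P),np.c_[np.cross(y,z),y,z]
def rel(P,R,s=None):
    s=s or arm.get_state(); R0=Rn.from_euler('xyz',s["ee_rot"]).as_matrix()
    return np.r_[R0.T@(P-s["eef_pos"])*1000, Rn.from_matrix(R0.T@R).as_rotvec()]
E
python3 - <<'E'
from h import *
im=cv2.imread("pics/top0.png"); m=ringmask(im,(304,184),13); pts=np.argwhere(m)[:,::-1].astype(float)
print(len(pts),pts.min(0),pts.max(0))
def f(p):
    q=np.array([proj("top",X) for X in ringpts(p,0,n=90)])
    return np.sqrt(((pts[:,None]-q[None])**2).sum(-1)).min(1)
s=least_squares(f,[.588,.039]); print(s.x,np.sqrt(np.mean(s.fun**2)))
c=cv2.resize(im[95:125,288:318],(600,600),interpolation=cv2.INTER_CUBIC)
cc=cv2.HoughCircles(cv2.cvtColor(c,cv2.COLOR_BGR2GRAY),cv2.HOUGH_GRADIENT,1,100,param1=80,param2=20,minRadius=60,maxRadius=260)
print(cc if cc is None else [(x/20+288-.5,y/20+95-.5,r/20) for x,y,r in cc[0]])
a=np.radians(30)
for o in "AB":
    print(o,rel(*goal([.45,0.0,.26],a,0,o)).round(3))
E
```

```text
75 [293. 174.] [313. 188.]
[0.58640845 0.03967541] 0.5953695579226391
None
A [-4.14871e+02  5.00660e+02 -3.34140e+01  2.08000e-01 -1.03300e+00
  3.61000e-01]
B [-4.14871e+02  5.00660e+02 -3.34140e+01  1.39200e+00  2.80000e-01
 -2.41100e+00]
```

```bash
python3 -m jog '[[[0,0,-60,0,0,0,87.6],[-60,72,-90,0,0,0,87.6],[-120,145,-90,0,0,0,87.6],[-415,500,-33,0.208,-1.033,0.361,87.6],[-415,500,-33,0.208,-1.033,0.361,87.6],[-415,500,-33,0.208,-1.033,0.361,87.6],[-415,500,-33,0.208,-1.033,0.361,87.6],[-415,500,-33,0.208,-1.033,0.361,87.6],[-415,500,-33,0.208,-1.033,0.361,87.6],[-415,500,-33,0.208,-1.033,0.361,87.6],[-415,500,-33,0.208,-1.033,0.361,87.6],[-415,500,-33,0.208,-1.033,0.361,87.6],[-415,500,-33,0.208,-1.033,0.361,87.6]]]'
python3 - <<'E'
from h import *
s=arm.get_state(); print(s["q"].round(2)); a=np.radians(30)
print(rel(*goal([.45,0,.26],a,0,'A')).round(3))
for c in ["scene","top"]:
    im,d=grab_frame(c); cv2.imwrite(f"pics/{c}1.png",im); np.save(f"{c}1.npy",d)
a=cv2.imread("pics/top1.png")[120:320,220:420]; b=cv2.imread("pics/scene1.png")[150:300,270:420]
cv2.imwrite("pics/c2.png",np.hstack([cv2.resize(a,(400,400),interpolation=2),cv2.resize(b,(400,400),interpolation=2)]))
E
```

```text
t: 2.55
eef_pos: [0.4727, -0.097, 0.4325]
ee_rot: [2.901, 1.41, 2.932]
force: [-2.4, -2.1, -4.3]
width: 0.0872
gripper_force: 0.0
[-0.65 -0.52 -0.61 -1.43 -0.68 -0.09]
[ 1.77063e+02  9.09620e+01  7.57100e+00  3.90000e-02  3.67000e-01
 -2.70000e-02]
```

View pics/c2.png

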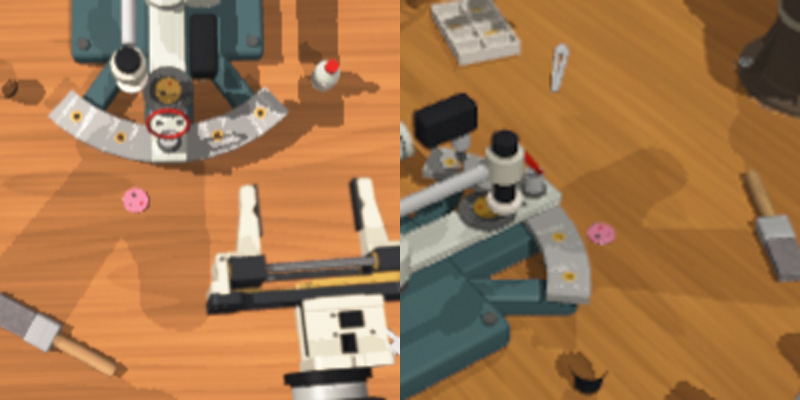

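The fingers are slim and tapered, with tips at about (248,190) and (362,185) in the crop. The arm is still on its way, so I'll continue.

```bash
python3 -m jog '[[[177,91,8,0.039,0.367,-0.027,87.6],[177,91,8,0.039,0.367,-0.027,87.6],[177,91,8,0.039,0.367,-0.027,87.6],[177,91,8,0.039,0.367,-0.027,87.6],[177,91,8,0.039,0.367,-0.027,87.6],[177,91,8,0.039,0.367,-0.027,87.6]]]'
python3 - <<'E'
from h import *
s=arm.get_state(); print(s["q"].round(2),s["force"]); a=np.radians(30)
R0=Rn.from_euler('xyz',s["ee_rot"]).as_matrix(); print(R0.round(2))
print(rel(*goal([.45,0,.26],a,0,'A')).round(3))
E
```

```text
t: 3.4
eef_pos: [0.5244, 0.0113, 0.6148]
ee_rot: [-0.292, 1.415, -0.099]
force: [0.9, 4.0, -1.2]
width: 0.0875
gripper_force: 0.0
[-0.54 -0.54 -0.47 -1.72 -0.73  0.11] [ 0.94590415  3.95351549 -1.21334905]
[[ 0.15 -0.19  0.97]
 [-0.02  0.98  0.19]
 [-0.99 -0.04  0.15]]
[ 3.39164e+02  1.88360e+01 -1.27161e+02  1.82000e-01  6.75000e-01
  8.10000e-02]
```

```bash
cat > k.py <<'E'
from h import *
import json,itertools
E=lambda ax,a: Rn.from_euler(ax,a).as_matrix()
def fk(q,p,s):
    c,d1,a1,a2,a3,d4,d6,r6,hy=p
    R=E('z',c+s[0]*q[0]); P=np.array([0,0,d1])+R@[a1,0,0]
    R=R@E('y',s[1]*q[1]); P=P+R@[0,0,a2]
    R=R@E('y',s[2]*q[2]); P=P+R@[d4,0,a3]
    R=R@E('x',s[3]*q[3])@E('y',s[4]*q[4]); P=P+R@[d6,0,0]
    R=R@E('x',s[5]*q[5])@E('x',r6)@np.array([[0,0,1],[0,1,0],[-1,0,0.]]) # z fwd, x down
    return P,R
def fit(D):
    best=None
    for s in itertools.product([1],[1],[-1,1],[-1,1],[-1],[-1,1]):
      for r in [0,1.57,3.14,-1.57]:
        def f(p):
            o=[]
            for q,X,e in D:
                P,R=fk(q,p,s); o+=[(P-X),.3*Rn.from_matrix(E('xyz',e).T@R).as_rotvec()]
            return np.concatenate(o+[.02*(p[1:7]-p0[1:7])])
        p0=np.array([0,.35,.05,.42,.03,.42,.3,r,0])
        z=least_squares(f,p0)
        if best is None or z.cost<best[0].cost: best=(z,s)
    return best
E
python3 - <<'E'
from k import *
s=arm.get_state(); 
D=[([-.88487,.35858,.01193,0,-1.22408,-.28813],[.2615,-.62229,.22659],[-3.14153,0,-2.7438]),
([-.65,-.52,-.61,-1.43,-.68,-.09],[.4727,-.097,.4325],[2.901,1.41,2.932]),
(s["q"].tolist(),s["eef_pos"].tolist(),s["ee_rot"].tolist())]
json.dump(D,open("D.json","w"))
z,sg=fit(D); print(sg,z.x.round(3),z.cost,z.fun[:18].round(3))
E
```

```text
(1, 1, -1, -1, -1, -1) [-0.182  0.078  0.695  0.854 -0.281 -0.241  0.489 -1.632  0.   ] 0.009465938866194503 [ 0.063  0.033 -0.021  0.    -0.     0.036  0.008  0.021  0.05   0.055
  0.    -0.01  -0.014 -0.028 -0.029  0.054  0.004 -0.026]
```

```bash
cat > k.py <<'E'
from h import *
import json,itertools
E=lambda ax,a: Rn.from_euler(ax,a).as_matrix()
T0=np.array([[0,0,1],[0,1,0],[-1,0,0.]])
def fk(q,p,s):
    c,d1,a1,a2,a3,d4,d6,r6,b1,b2,e=p
    R=E('z',c+s[0]*q[0]); P=np.array([0,0,d1])+R@[a1,b1,0]
    R=R@E('y',s[1]*q[1]); P=P+R@[0,0,a2]
    R=R@E('y',s[2]*q[2]); P=P+R@[d4,0,a3]
    R=R@E('x',s[3]*q[3]); P=P+R@[0,b2,e]
    R=R@E('y',s[4]*q[4]); P=P+R@[d6,0,0]
    return P,R@E('x',s[5]*q[5]+r6)@T0
def fit(D,w=.02):
    best=None
    for s in itertools.product([1],[1],[-1,1],[-1,1],[-1],[-1,1]):
      for r in [0,1.57,3.14,-1.57]:
        p0=np.array([0,.35,.0,.45,.0,.4,.3,r,-.1,-.05,0])
        def f(p):
            o=[]
            for q,X,e in D:
                P,R=fk(q,p,s); o+=[(P-X),.3*Rn.from_matrix(E('xyz',e).T@R).as_rotvec()]
            return np.concatenate(o+[w*(p-p0)[[0,1,2,3,4,5,6,8,9,10]]])
        z=least_squares(f,p0)
        if best is None or z.cost<best[0].cost: best=(z,s)
    return best
E
python3 - <<'E'
from k import *
D=json.load(open("D.json"))
z,sg=fit(D); print(sg,z.x.round(3),z.cost,z.fun[:18].round(3))
# orientation only, brute: which sign gives exact?
E
```

```text
(1, 1, -1, -1, -1, -1) [ 1.00e-03  2.08e-01  1.40e-02  5.88e-01 -2.00e-03  4.62e-01  3.53e-01
 -1.57e+00 -6.00e-03 -1.87e-01 -2.20e-02] 1.6281652295824128e-05 [-0.     0.     0.     0.    -0.    -0.     0.001  0.001 -0.     0.
  0.001 -0.    -0.    -0.001  0.    -0.    -0.     0.   ]
```

```bash
cat >> k.py <<'E'
LO=np.array([-3.07,-1.43,-1.02,-3.03,-3.05,-3.03])+.06; HI=np.array([3.07,2.12,1.25,1.67,0,3.03])-.06
def model():
    z,s=fit(json.load(open("D.json")),.002); return z.x,s
def ik(P,R,p,s,q0):
    def f(q):
        a,b=fk(q,p,s); return np.r_[a-P,.3*Rn.from_matrix(R.T@b).as_rotvec()]
    z=least_squares(f,np.clip(q0,LO+1e-3,HI-1e-3),bounds=(LO,HI)); return z.x,np.sqrt(2*z.cost)
E
python3 - <<'E'
from k import *
p,s=model(); print(p.round(3),s)
rng=np.random.default_rng(0); ring=np.array([.586,.040,.136]); off=.050
for a in [30,40,50,60]:
  for psi in [-.3,0,.3]:
   for side in [1,-1]:
    for o in "AB":
      _,R=goal([0,0,0],np.radians(a),psi,o); lat=np.array([-np.sin(psi),np.cos(psi),0])
      tgt=[ring+side*off*lat+.015*R[:,2]-d*R[:,2]+sh for d,sh in [(0,0),(.08,0),(0,np.array([.01,-.065,.02]))]]
      sols=[]
      for _ in range(12):
        q,e=ik(tgt[0],R,p,s,rng.uniform(LO,HI))
        if e<2e-3 and not any(np.abs(q-k).max()<.1 for k in sols): 
            ok=[ik(t,R,p,s,q) for t in tgt[1:]]
            print(a,psi,side,o,q.round(2),[round(x[1],4) for x in ok],np.abs(ok[0][0]-q).max().round(2)); sols.append(q)
E
```

```text
[ 1.000e-03  1.970e-01  2.500e-02  6.140e-01 -1.100e-02  4.350e-01
  3.910e-01  4.713e+00 -4.000e-03 -1.880e-01  5.000e-03] (1, 1, -1, -1, -1, -1)
30 0 -1 A [-0.57  0.31 -0.92 -2.41 -0.78  1.31] [np.float64(0.0), np.float64(0.0)] 0.44
30 0 -1 B [-0.57  0.31 -0.92 -2.41 -0.78 -1.83] [np.float64(0.0), np.float64(0.0)] 0.44
30 0.3 1 A [-0.39  0.27 -0.8  -2.13 -0.71  1.08] [np.float64(0.0), np.float64(0.0)] 0.41
30 0.3 1 B [-0.39  0.27 -0.8  -2.13 -0.71 -2.06] [np.float64(0.0), np.float64(0.0)] 0.41
30 0.3 -1 A [-0.49  0.28 -0.64 -1.86 -0.7   0.83] [np.float64(0.0), np.float64(0.0)] 0.25
30 0.3 -1 B [-0.49  0.28 -0.64 -1.86 -0.7  -2.31] [np.float64(0.0), np.float64(0.0)] 0.25
40 0 1 A [-0.22  0.16 -0.81 -2.57 -0.31  1.16] [np.float64(0.0146), np.float64(0.0103)] 0.34
40 0 1 B [-0.22  0.16 -0.81 -2.57 -0.31 -1.98] [np.float64(0.0146), np.float64(0.0103)] 0.34
40 0.3 1 A [ 0.11  0.1  -0.59 -1.46 -0.15  0.02] [np.float64(0.0174), np.float64(0.0)] 0.46
40 0.3 -1 A [-0.15  0.16 -0.52 -1.38 -0.34  0.09] [np.float64(0.0), np.float64(0.0)] 0.42
50 0.3 -1 A [ 0.26  0.13 -0.68 -0.47 -0.06 -1.07] [np.float64(0.0028), np.float64(0.0)] 0.49
50 0.3 -1 B [ 0.26  0.13 -0.68 -0.47 -0.06  2.07] [np.float64(0.0028), np.float64(0.0)] 0.49
60 0.3 -1 A [ 0.32  0.14 -0.78  0.07 -0.13 -1.65] [np.float64(0.0), np.float64(0.0)] 0.23
60 0.3 -1 B [ 0.32  0.14 -0.78  0.07 -0.13  1.49] [np.float64(0.0), np.float64(0.0)] 0.23
```

```bash
cat >> k.py <<'E'
ring=np.array([.586,.040,.136]); A30=np.radians(30)
def tgt(d,a=A30,psi=.3,side=-1,off=.050,rg=ring,dz=0,o='A'):
    _,R=goal([0,0,0],a,psi,o); lat=np.array([-np.sin(psi),np.cos(psi),0])
    return rg+side*off*lat+d*R[:,2]+np.array([0,0,dz]),R
E
python3 - <<'E'
from k import *
p,s=model(); st=arm.get_state()
for d,dz in [(-.08,.12),(-.08,0),(-.03,0),(.015,0)]:
    P,R=tgt(d,dz=dz); q,e=ik(P,R,p,s,st["q"]); print(d,dz,P.round(3),q.round(2),round(e,4),rel(P,R,st).round(3))
E
```

```text
-0.08 0.12 [ 0.535 -0.028  0.296] [-0.07 -0.27 -0.6  -0.98 -0.39 -0.44] 0.0 [ 3.17114e+02 -2.64380e+01 -4.52290e+01 -1.19000e-01  6.70000e-01
  2.40000e-02]
-0.08 0 [ 0.535 -0.028  0.176] [-0.53  0.05 -0.68 -1.59 -0.69  0.53] 0.0 [ 4.35656e+02 -2.10710e+01 -6.30870e+01 -1.19000e-01  6.70000e-01
  2.40000e-02]
-0.03 0 [ 0.576 -0.015  0.151] [-0.51  0.17 -0.66 -1.74 -0.69  0.7 ] 0.0 [ 4.66553e+02 -1.52030e+01 -2.42160e+01 -1.19000e-01  6.70000e-01
  2.40000e-02]
0.015 0 [ 0.613 -0.004  0.128] [-0.49  0.28 -0.64 -1.86 -0.7   0.83] 0.0 [ 4.94361e+02 -9.92200e+00  1.07670e+01 -1.19000e-01  6.70000e-01
  2.40000e-02]
```

Go to the staging pose 80 mm back, straight from here.

```bash
python3 -m jog '[[[317,-26,-100,-0.119,0.67,0.024,87.6],[317,-26,-100,-0.119,0.67,0.024,87.6],[317,-26,-100,-0.119,0.67,0.024,87.6],[317,-26,-100,-0.119,0.67,0.024,87.6],[317,-26,-100,-0.119,0.67,0.024,87.6],[317,-26,-100,-0.119,0.67,0.024,87.6],[435,-21,-63,-0.119,0.67,0.024,87.6],[435,-21,-63,-0.119,0.67,0.024,87.6],[435,-21,-63,-0.119,0.67,0.024,87.6]]]'
python3 - <<'E'
from k import *
st=arm.get_state(); print(st["q"].round(2)); P,R=tgt(-.08); print(rel(P,R,st).round(3))
E
```

```text
t: 4.53
eef_pos: [0.5188, -0.0213, 0.2138]
ee_rot: [-3.11, 0.993, -2.881]
force: [0.5, -1.3, 0.6]
width: 0.0879
gripper_force: 0.0
[ 0.22 -0.22 -0.79 -0.79 -0.01 -0.75]
[ 2.4311e+01 -9.7230e+00  3.2222e+01 -6.5000e-02 -5.4000e-02 -2.0000e-02]
```

```bash
python3 -m jog '[[[24,-10,32,-0.065,-0.054,-0.02,87.6],[24,-10,32,-0.065,-0.054,-0.02,87.6],[24,-10,32,-0.065,-0.054,-0.02,87.6],[24,-10,32,-0.065,-0.054,-0.02,87.6]]]'
python3 - <<'E'
from k import *
st=arm.get_state(); print(st["q"].round(2)); P,R=tgt(-.08); print(rel(P,R,st).round(3))
E
```

```text
t: 5.03
eef_pos: [0.5209, -0.0105, 0.2185]
ee_rot: [-3.101, 1.002, -2.85]
force: [-0.2, 0.6, 1.2]
width: 0.0878
gripper_force: 0.0
[ 0.24 -0.22 -0.79 -0.79 -0.   -0.75]
[ 3.1538e+01 -1.9737e+01  3.0447e+01 -4.8000e-02 -4.5000e-02 -4.0000e-03]
```

Run:
```python
from k import *
p,s=model(); st=arm.get_state()
P,R=tgt(-.08); qg,e=ik(P,R,p,s,[-.53,.05,-.68,-1.59,-.69,.53]); print(qg.round(3),e)
np.set_printoptions(suppress=True)
for t in np.linspace(0,1,9):
    q=st["q"]+t*(qg-st["q"]); X,Rq=fk(q,p,s); print(round(t,2),X.round(3),rel(X,Rq,st).round(3))
```

```text
[-0.531  0.049 -0.679 -1.595 -0.694  0.532] 3.9106407392693873e-14
0.0 [ 0.528 -0.013  0.232] [-14.743  -4.79   -2.087  -0.001  -0.      0.   ]
0.12 [ 0.507 -0.026  0.196] [ 27.95  -11.087  -2.318   0.007   0.073  -0.004]
0.25 [ 0.49  -0.03   0.169] [ 61.281 -10.031  -2.747  -0.001   0.126  -0.003]
0.38 [ 0.477 -0.028  0.149] [83.738 -4.334 -1.815 -0.02   0.157  0.003]
0.5 [ 0.473 -0.022  0.138] [94.523  2.795  1.406 -0.042  0.162  0.009]
0.62 [ 0.476 -0.016  0.136] [93.606  7.931  7.126 -0.063  0.142  0.015]
0.75 [ 0.489 -0.013  0.142] [81.73   7.738 14.805 -0.075  0.099  0.016]
0.88 [ 0.509 -0.016  0.155] [60.351 -0.724 23.195 -0.071  0.035  0.011]
1.0 [ 0.535 -0.028  0.176] [ 31.538 -19.737  30.447  -0.048  -0.045  -0.004]
```

Run:
```python
from k import *
st=arm.get_state(); D=json.load(open("D.json")); D.append((st["q"].tolist(),st["eef_pos"].tolist(),st["ee_rot"].tolist())); json.dump(D,open("D.json","w"))
p,s=model(); z,_=fit(D,.002); print(p.round(3),z.cost,z.fun[:24].round(3))
P,R=tgt(-.08); qg,e=ik(P,R,p,s,[-.53,.05,-.68,-1.59,-.69,.53]); print(qg.round(3),e)
np.set_printoptions(suppress=True)
for t in np.linspace(0,1,9):
    q=st["q"]+t*(qg-st["q"]); X,Rq=fk(q,p,s); print(round(t,2),X.round(3),rel(X,Rq,st).round(3))
```

```text
[ 1.00e-03  1.99e-01 -0.00e+00  6.01e-01  0.00e+00  4.64e-01  3.78e-01
 -1.57e+00 -1.00e-03 -1.92e-01 -1.00e-03] 2.034662697086321e-06 [-0.     0.     0.     0.    -0.    -0.     0.    -0.    -0.001  0.
  0.001 -0.    -0.     0.     0.001 -0.    -0.     0.    -0.     0.
  0.    -0.    -0.     0.   ]
[-0.489  0.01  -0.651 -1.539 -0.662  0.426] 1.463762416193982e-12
0.0 [ 0.521 -0.01   0.219] [-0.258  0.237 -0.136 -0.    -0.     0.   ]
0.12 [ 0.504 -0.022  0.189] [35.062 -6.092 -0.127  0.008  0.063 -0.002]
0.25 [ 0.49  -0.026  0.166] [62.405 -6.467  0.055  0.002  0.108  0.001]
0.38 [ 0.481 -0.026  0.15 ] [80.604 -3.1    1.505 -0.013  0.134  0.006]
0.5 [ 0.479 -0.022  0.141] [89.021  1.463  4.837 -0.032  0.139  0.012]
0.62 [ 0.483 -0.018  0.139] [87.578  4.535 10.125 -0.05   0.122  0.016]
0.75 [ 0.494 -0.016  0.145] [76.762  3.503 16.893 -0.062  0.084  0.016]
0.88 [ 0.512 -0.018  0.157] [57.588 -3.965 24.147 -0.063  0.027  0.01 ]
1.0 [ 0.535 -0.028  0.176] [ 31.538 -19.737  30.447  -0.048  -0.045  -0.004]
```

```bash
python3 -m jog '[[[35,-6,0,0.008,0.063,-0.002,87.6],[62,-6.5,0,0.002,0.108,0.001,87.6],[81,-3,1.5,-0.013,0.134,0.006,87.6],[89,1.5,5,-0.032,0.139,0.012,87.6],[88,4.5,10,-0.05,0.122,0.016,87.6],[77,3.5,17,-0.062,0.084,0.016,87.6],[58,-4,24,-0.063,0.027,0.01,87.6],[31.5,-20,30.5,-0.048,-0.045,-0.004,87.6],[31.5,-20,30.5,-0.048,-0.045,-0.004,87.6]]]'
python3 - <<'E'
from k import *
st=arm.get_state(); print(st["q"].round(2)); P,R=tgt(-.08); print(rel(P,R,st).round(3))
E
```

```text
t: 6.15
eef_pos: [0.5219, -0.0049, 0.2163]
ee_rot: [-3.102, 0.999, -2.843]
force: [-0.4, -0.6, -0.5]
width: 0.0878
gripper_force: 0.0
[ 0.25 -0.22 -0.79 -0.8  -0.   -0.75]
[ 31.006 -24.995  27.209  -0.041  -0.049   0.   ]
```

Run:
```python
from k import *
np.set_printoptions(suppress=True)
st=arm.get_state(); p,s=model()
P,R=tgt(-.08); qg,e=ik(P,R,p,s,[-.49,.01,-.65,-1.54,-.66,.43])
q=st["q"].copy()
for k in range(1,6):
    q1=q.copy(); q1[4]=-.12*k; X,Rq=fk(q1,p,s); print(q1[4],X.round(3),rel(X,Rq,st).round(3))
for t in np.linspace(0,1,11)[1:]:
    qq=q1+t*(qg-q1); X,Rq=fk(qq,p,s); print(round(t,2),X.round(3),rel(X,Rq,st).round(3))
```

```text
-0.12 [0.496 0.021 0.192] [29.894 32.654 -2.754 -0.086  0.08   0.   ]
-0.24 [0.465 0.046 0.17 ] [ 60.278  65.313 -10.767  -0.174   0.162   0.   ]
-0.36 [0.43  0.069 0.152] [ 89.792  97.034 -24.062  -0.262   0.243   0.   ]
-0.48 [0.393 0.09  0.137] [118.01  127.36  -42.448  -0.35    0.325   0.   ]
-0.6 [0.353 0.109 0.127] [144.527 155.856 -65.662  -0.438   0.407   0.   ]
0.1 [0.363 0.106 0.127] [140.104 150.612 -58.193  -0.426   0.368   0.011]
0.2 [0.375 0.102 0.128] [133.454 143.792 -49.539  -0.41    0.325   0.02 ]
0.3 [0.39  0.097 0.13 ] [124.732 134.827 -39.858  -0.388   0.279   0.027]
0.4 [0.407 0.09  0.134] [114.155 123.179 -29.392  -0.359   0.231   0.032]
0.5 [0.426 0.08  0.138] [102.003 108.361 -18.462  -0.324   0.181   0.034]
0.6 [0.446 0.066 0.144] [88.612 89.948 -7.465 -0.282  0.132  0.033]
0.7 [0.468 0.049 0.151] [74.371 67.599  3.14  -0.232  0.083  0.029]
0.8 [0.491 0.028 0.158] [59.709 41.066 12.833 -0.175  0.036  0.022]
0.9 [0.513 0.002 0.167] [45.091 10.209 21.053 -0.112 -0.008  0.013]
1.0 [ 0.535 -0.028  0.176] [ 31.006 -24.995  27.209  -0.041  -0.049   0.   ]
```

```bash
python3 -m jog '[[[30,33,-3,-0.086,0.08,0,87.6],[60,65,-11,-0.174,0.162,0,87.6],[90,97,-24,-0.262,0.243,0,87.6],[118,127,-42,-0.35,0.325,0,87.6],[140,150.5,-58,-0.426,0.368,0.011,87.6],[133.5,144,-49.5,-0.41,0.325,0.02,87.6],[125,135,-40,-0.388,0.279,0.027,87.6],[114,123,-29,-0.359,0.231,0.032,87.6],[102,108,-18.5,-0.324,0.181,0.034,87.6],[88.6,90,-7.5,-0.282,0.132,0.033,87.6],[74,67.6,3,-0.232,0.083,0.029,87.6],[60,41,13,-0.175,0.036,0.022,87.6],[45,10,21,-0.112,-0.008,0.013,87.6],[31,-25,27,-0.041,-0.049,0,87.6],[31,-25,27,-0.041,-0.049,0,87.6]]]'
python3 - <<'E'
from k import *
st=arm.get_state(); print(st["q"].round(2)); P,R=tgt(-.08); print(rel(P,R,st).round(3))
E
```

```text
t: 8.02
eef_pos: [0.5326, -0.03, 0.1725]
ee_rot: [3.139, 1.041, -2.845]
force: [-0.6, -0.1, -0.1]
width: 0.0875
gripper_force: 0.0
[-0.49  0.01 -0.65 -1.53 -0.66  0.42]
[-4.246e+00  1.108e+00  2.660e-01 -1.000e-03 -6.000e-03 -2.000e-03]
```

Run:
```python
from k import *
st=arm.get_state(); R=E('xyz',st["ee_rot"]); T=st["eef_pos"]
out=[]
for c,(u0,v0,w,h) in [("top",(255,140,120,120)),("scene",(270,180,80,80))]:
    im,d=grab_frame(c); cv2.imwrite(f"pics/{c}2.png",im); np.save(f"{c}2.npy",d)
    k=400/w; o=cv2.resize(im[v0:v0+h,u0:u0+w],(400,400),interpolation=cv2.INTER_CUBIC)
    def dot(X,col):
        q=(proj(c,X)-[u0,v0]+.5)*k; cv2.circle(o,(int(q[0]),int(q[1])),2,col,-1)
    dot(T,(0,255,0))
    for y in(.044,.057): dot(T+R@[0,y,0],(255,0,0)); dot(T+R@[0,-y,0],(255,255,0))
    for X in ringpts(ring,0): dot(X,(255,0,255))
    out.append(o)
cv2.imwrite("pics/c3.png",np.hstack(out))
```

```text
(no output)
```

View pics/c3.png

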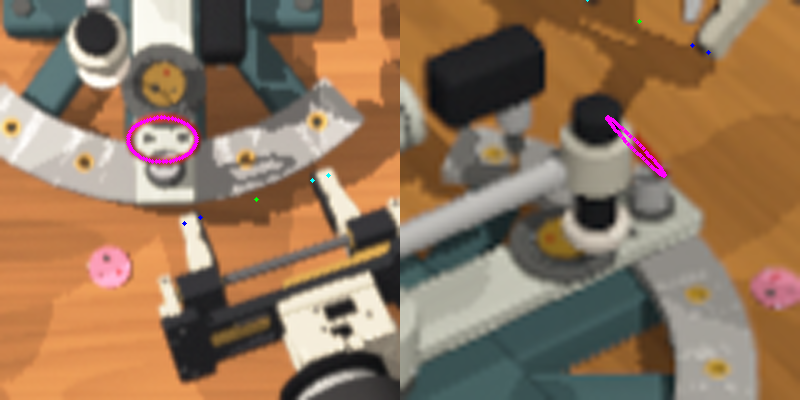

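The ring model overlays the red wire in both views: top crop (163,140), scene crop (637,145). The left fingertip is at about (190,218), as predicted. Inserting it along the tool's z.

```bash
python3 -m jog '[[[-4,1,30,0,-0.006,0,87.6],[-4,1,55,0,-0.006,0,87.6],[-4,1,70,0,-0.006,0,87.6],[-4,1,84,0,-0.006,0,87.6],[-4,1,97,0,-0.006,0,87.6],[-4,1,97,0,-0.006,0,87.6]]]'
python3 - <<'E'
from k import *
st=arm.get_state(); print(st["q"].round(2)); P,R=tgt(.015); print(rel(P,R,st).round(3))
T=st["eef_pos"]; R=E('xyz',st["ee_rot"]); out=[]
for c,(u0,v0,w,h) in [("top",(270,150,80,80)),("scene",(275,180,70,70))]:
    im,d=grab_frame(c); k=400/w; out.append(cv2.resize(im[v0:v0+h,u0:u0+w],(400,400),interpolation=cv2.INTER_CUBIC))
cv2.imwrite("pics/c4.png",np.hstack(out))
E
```

```text
t: 8.88
eef_pos: [0.6135, -0.001, 0.1262]
ee_rot: [3.137, 1.046, -2.843]
force: [-0.0, -0.6, -0.2]
width: 0.0874
gripper_force: 0.0
[-0.45  0.23 -0.6  -1.79 -0.65  0.7 ]
[-1.357e+00 -2.674e+00 -2.163e+00  3.000e-03 -1.000e-03 -1.000e-03]
```

View pics/c4.png

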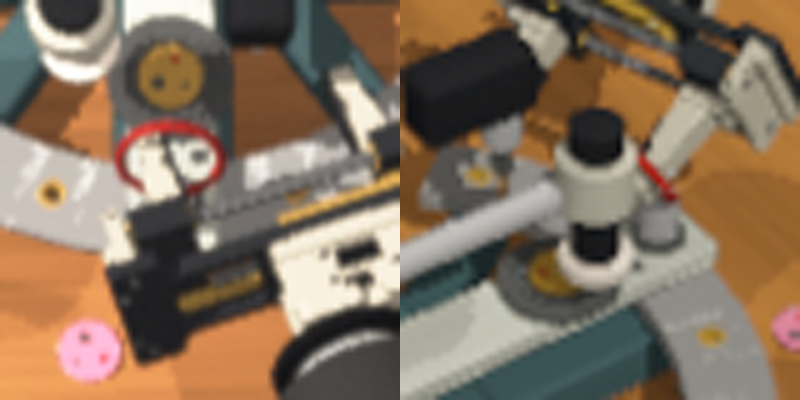

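The fingertip is through the ring opening (top crop, finger at (165,170) inside the ring centred at (170,160)) with no contact force. I'll insert 10 mm more, then lift.

```bash
python3 -m jog '[[[0,0,10,0,0,0,87.6],[-5,0,7,0,0,0,87.6],[-10,0,4,0,0,0,87.6],[-14,0,2,0,0,0,87.6],[-15.5,0,1,0,0,0,87.6],[-15.5,0,1,0,0,0,87.6]]]'; python3 -m jog '[[[-2.5,0,-1.5,0,0,0,87.6],[-2.5,0,-1.5,0,0,0,87.6]]]'
```

```text
t: 9.72
eef_pos: [0.6207, 0.0002, 0.1387]
ee_rot: [3.141, 1.045, -2.841]
force: [-3.5, -6.1, -8.4]
width: 0.0876
gripper_force: 5.6
t: 9.98
eef_pos: [0.6208, 0.0006, 0.1418]
ee_rot: [3.14, 1.045, -2.842]
force: [-3.7, -3.8, -9.1]
width: 0.0875
gripper_force: 5.9
```

```bash
python3 -m jog '[[[-2.5,0,-1.5,0,0,0,87.6],[-4.5,0,-2.5,0,0,0,87.6],[-4.5,0,-2.5,0,0,0,87.6]]]'; python3 -m jog '[[[-2.5,0,-1.5,0,0,0,87.6],[-4.5,0,-2.5,0,0,0,87.6],[-4.5,0,-2.5,0,0,0,87.6]]]'
```

```text
t: 10.35
eef_pos: [0.6212, 0.0013, 0.1475]
ee_rot: [3.139, 1.047, -2.841]
force: [-3.6, -0.4, -11.8]
width: 0.0876
gripper_force: 6.5
t: 10.72
eef_pos: [0.6211, 0.0012, 0.1525]
ee_rot: [3.139, 1.046, -2.841]
force: [-5.8, -0.9, -14.7]
width: 0.0873
gripper_force: 7.9
```

The ring is carrying about 14.7 N, so the pin is about 12 mm up and clear of the hole. Now I'll swing to -y along the arc, stopping just short of the hole.

```bash
python3 -m jog '[[[1,-7.5,-1.8,0,0,0,87.6],[2.1,-15.4,-3.7,0,0,0,87.6],[3,-23,-5.2,0,0,0,87.6],[3.8,-31,-6.5,0,0,0,87.6],[4.4,-38.5,-7.4,0,0,0,87.6],[4.7,-45.3,-8,0,0,0,87.6],[4.8,-52,-8.2,0,0,0,87.6],[4.8,-57,-8.2,0,0,0,87.6],[4.8,-57,-8.2,0,0,0,87.6]]]'
python3 - <<'E'
from k import *
st=arm.get_state(); out=[]
for c,(u0,v0,w,h) in [("top",(270,130,100,100)),("scene",(260,180,80,80))]:
    im,d=grab_frame(c); cv2.imwrite(f"pics/{c}3.png",im); k=400/w; out.append(cv2.resize(im[v0:v0+h,u0:u0+w],(400,400),interpolation=cv2.INTER_CUBIC))
    if c=="top":
        # fit arm angle from ring wire (lift ~12 mm)
        m=ringmask(im,(326,182),18); pts=np.argwhere(m)[:,::-1].astype(float); print(len(pts),pts.min(0),pts.max(0))
        def f(x):
            th=x[0]-.015; P=np.array([.793,.037])-.207*np.array([np.cos(th),np.sin(th)])
            q=np.array([proj(c,X) for X in ringpts(P,th,lift=x[1])]); return np.minimum(np.sqrt(((pts[:,None]-q)**2).sum(-1)).min(1),4)
        z=least_squares(f,[.28,.012],diff_step=1e-3); print(z.x,np.sqrt(np.mean(z.fun**2)))
cv2.imwrite("pics/c5.png",np.hstack(out))
E
```

```text
t: 11.85
eef_pos: [0.6275, -0.0565, 0.1509]
ee_rot: [3.139, 1.043, -2.841]
force: [-12.9, -3.3, -14.6]
width: 0.0876
gripper_force: 9.7
52 [313. 170.] [333. 181.]
[0.24980015 0.0156781 ] 0.6013284600303594
```

View pics/c5.png

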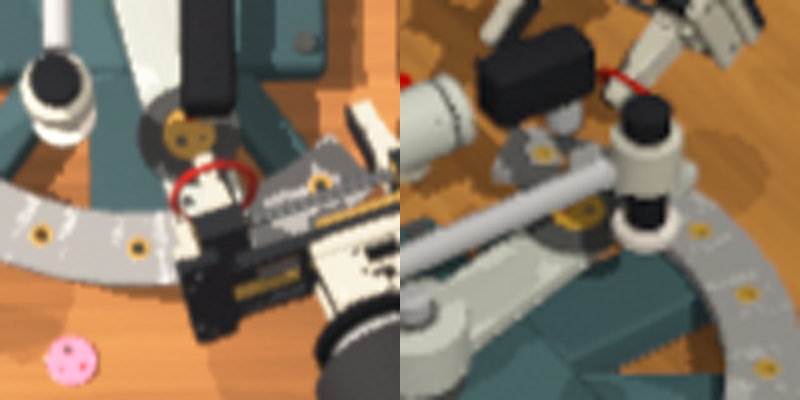

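The arm is at about -0.25 and the plate is still in its nest (top crop (190,130)). I'll ease off x a little and go a bit further.

```bash
cat >> k.py <<'E'
def angle(c0=(328,178),r=18,lift=.012,free=True):
    im,d=grab_frame("top"); m=ringmask(im,c0,r); pts=np.argwhere(m)[:,::-1].astype(float)
    def f(x):
        th=x[0]-.015; P=np.array([.793,.037])-.207*np.array([np.cos(th),np.sin(th)])
        q=np.array([proj("top",X) for X in ringpts(P,th,lift=x[1] if free else lift)]); return np.minimum(np.sqrt(((pts[:,None]-q)**2).sum(-1)).min(1),4)
    z=least_squares(f,[.28,lift] if free else [.28],diff_step=1e-3); return im,z.x,np.sqrt(np.mean(z.fun**2)),len(pts)
E
python3 -m jog '[[[1.5,-5,-2,0,0,0,87.6],[2,-8,-3,0,0,0,87.6],[2,-8,-3,0,0,0,87.6]]]'
python3 - <<'E'
from k import *
im,x,e,n=angle(); print(x,e,n); st=arm.get_state(); print(st["eef_pos"],st["force"])
E
```

```text
t: 12.32
eef_pos: [0.6284, -0.0655, 0.1523]
ee_rot: [3.14, 1.046, -2.842]
force: [-5.9, -1.7, -14.9]
width: 0.088
gripper_force: 8.0
[0.28969815 0.01573471] 0.6899559546558496 57
[ 0.62840154 -0.06550296  0.15229923] [ -5.08258269  -0.51596244 -14.51222087]
```

```bash
python3 -m jog '[[[2.6,0,1.5,0,0,0,87.6],[2.6,0,1.5,0,0,0,87.6]]]';python3 -m jog '[[[0.9,0,0.5,0,0,0,87.6],[0.9,0,0.5,0,0,0,87.6]]]';python3 -m jog '[[[0.9,0,0.5,0,0,0,87.6],[0.9,0,0.5,0,0,0,87.6]]]'
```

```text
t: 12.62
eef_pos: [0.6285, -0.0655, 0.1494]
ee_rot: [3.14, 1.047, -2.842]
force: [-6.5, -0.9, -13.2]
width: 0.0877
gripper_force: 7.6
t: 12.88
eef_pos: [0.6285, -0.0655, 0.1485]
ee_rot: [3.14, 1.047, -2.842]
force: [-7.8, -2.1, -12.6]
width: 0.0874
gripper_force: 7.5
t: 13.12
eef_pos: [0.6287, -0.0655, 0.1479]
ee_rot: [3.14, 1.047, -2.841]
force: [-8.0, -2.2, -10.9]
width: 0.0879
gripper_force: 6.9
```

```bash
python3 -m jog '[[[0.5,-1,0.2,0,0,0,87.6],[0.5,-2,0.2,0,0,0,87.6],[0.5,-2,0.2,0,0,0,87.6]]]';python3 -m jog '[[[0,-1,0,0,0,0,87.6],[0,-1.5,0,0,0,0,87.6],[0,-1.5,0,0,0,0,87.6]]]';python3 -m jog '[[[0,-1,0,0,0,0,87.6],[0,-1.5,0,0,0,0,87.6],[0,-1.5,0,0,0,0,87.6]]]'
python3 - <<'E'
from k import *
im,x,e,n=angle(); print(x,e,n); print(angle(lift=.009,free=False)[1:]); st=arm.get_state(); print(st["eef_pos"],st["force"])
E
```

```text
t: 13.5
eef_pos: [0.6293, -0.0672, 0.1476]
ee_rot: [3.14, 1.048, -2.841]
force: [-7.6, -1.8, -11.1]
width: 0.0879
gripper_force: 6.7
t: 13.88
eef_pos: [0.6296, -0.0686, 0.1473]
ee_rot: [3.14, 1.047, -2.841]
force: [-5.8, -1.7, -12.6]
width: 0.0873
gripper_force: 7.1
t: 14.25
eef_pos: [0.63, -0.07, 0.1473]
ee_rot: [3.14, 1.047, -2.841]
force: [-6.4, -1.4, -11.4]
width: 0.0876
gripper_force: 7.1
[0.3092377  0.01154357] 0.7042863600253196 51
(array([0.30950726]), np.float64(0.7152895094546019), 52)
[ 0.63000266 -0.07006786  0.14726528] [ -7.32068443  -2.42701614 -11.89303202]
```

```bash
python3 -m jog '[[[0.9,0,0.5,0,0,0,87.6],[0.9,0,0.5,0,0,0,87.6]]]';python3 -m jog '[[[0.9,0,0.5,0,0,0,87.6],[0.9,0,0.5,0,0,0,87.6]]]';python3 -m jog '[[[0.9,0,0.5,0,0,0,87.6],[0.9,0,0.5,0,0,0,87.6]]]'
```

```text
t: 14.6
eef_pos: [0.63, -0.0701, 0.1462]
ee_rot: [3.14, 1.047, -2.841]
force: [-7.1, -1.7, -11.8]
width: 0.0877
gripper_force: 6.9
t: 14.85
eef_pos: [0.6301, -0.0701, 0.1453]
ee_rot: [3.14, 1.048, -2.841]
force: [-8.1, -0.7, -11.3]
width: 0.0877
gripper_force: 6.8
t: 15.1
eef_pos: [0.6301, -0.0701, 0.1444]
ee_rot: [3.14, 1.048, -2.841]
force: [-6.8, -1.6, -10.1]
width: 0.0876
gripper_force: 6.7
```

```bash
python3 -m jog '[[[0.9,0,0.5,0,0,0,87.6],[0.9,0,0.5,0,0,0,87.6]]]';python3 -m jog '[[[0.9,0,0.5,0,0,0,87.6],[0.9,0,0.5,0,0,0,87.6]]]';python3 -m jog '[[[1.3,0,0.75,0,0,0,87.6],[1.3,0,0.75,0,0,0,87.6]]]'
```

```text
t: 15.35
eef_pos: [0.6301, -0.0701, 0.1434]
ee_rot: [3.14, 1.048, -2.841]
force: [-8.1, -1.5, -10.3]
width: 0.0877
gripper_force: 6.5
t: 15.6
eef_pos: [0.6301, -0.0701, 0.1425]
ee_rot: [3.14, 1.048, -2.841]
force: [-7.2, -1.8, -10.0]
width: 0.0879
gripper_force: 6.4
t: 15.85
eef_pos: [0.6302, -0.0701, 0.1411]
ee_rot: [3.14, 1.048, -2.841]
force: [-8.6, -1.2, -9.6]
width: 0.0874
gripper_force: 6.2
```

The force falls along the spring line, so the pin is following down into the hole. I'll keep lowering.

```bash
python3 -m jog '[[[1.7,0,1,0,0,0,87.6],[1.7,0,1,0,0,0,87.6]]]';python3 -m jog '[[[1.7,0,1,0,0,0,87.6],[1.7,0,1,0,0,0,87.6]]]';python3 -m jog '[[[1.7,0,1,0,0,0,87.6],[1.7,0,1,0,0,0,87.6]]]';python3 -m jog '[[[1.7,0,1,0,0,0,87.6],[1.7,0,1,0,0,0,87.6]]]'
```

```text
t: 16.1
eef_pos: [0.6304, -0.0702, 0.1393]
ee_rot: [3.14, 1.049, -2.841]
force: [-8.0, -1.4, -8.3]
width: 0.0877
gripper_force: 5.9
t: 16.35
eef_pos: [0.6314, -0.0702, 0.1384]
ee_rot: [3.141, 1.051, -2.841]
force: [-4.7, -0.6, -7.0]
width: 0.0879
gripper_force: 4.6
t: 16.6
eef_pos: [0.6323, -0.0703, 0.1372]
ee_rot: [3.141, 1.052, -2.841]
force: [0.4, 0.1, -0.6]
width: 0.0876
gripper_force: 0.7
t: 16.85
eef_pos: [0.6311, -0.0702, 0.1336]
ee_rot: [3.14, 1.049, -2.842]
force: [-0.2, 0.0, 0.7]
width: 0.0871
gripper_force: 0.0
```

Contact was lost at z≈0.137, the same height as when the ring was first lifted, so the pin should be home. I'll centre the finger in the opening, withdraw along its axis, and verify.

```bash
python3 -m jog '[[[6,0,3.5,0,0,0,87.6],[6,0,-12,0,0,0,87.6],[6,0,-30,0,0,0,87.6],[6,0,-60,0,0,0,87.6],[6,0,-100,0,0,0,87.6],[6,0,-100,0,0,0,87.6]]]'
python3 - <<'E'
from k import *
np.set_printoptions(suppress=True)
im,x,e,n=angle(lift=0.002); print(x,e,n); print(angle(lift=0,free=False)[1:]); st=arm.get_state(); print(st["q"].round(2))
sc,d=grab_frame("scene"); im,dt=grab_frame("top")
a=cv2.resize(im[120:220,260:360],(400,400),interpolation=2); b=cv2.resize(sc[180:260,250:330],(400,400),interpolation=2)
th=x[0]-.015
for X in ringpts(np.array([.793,.037])-.207*np.array([np.cos(.299),np.sin(.299)]),.299):
    for o,c,u0,v0,k in [(a,"top",260,120,4),(b,"scene",250,180,5)]:
        q=(proj(c,X)-[u0,v0]+.5)*k; cv2.circle(o,(int(q[0]),int(q[1])),1,(255,0,255),-1)
cv2.imwrite("pics/c6.png",np.hstack([a,b]))
E
```

```text
t: 17.6
eef_pos: [0.5429, -0.0975, 0.1799]
ee_rot: [-3.136, 1.049, -2.836]
force: [0.4, 0.3, 0.9]
width: 0.0874
gripper_force: 0.0
[0.31523909 0.00268067] 0.7170049797632444 101
(array([0.31553021]), np.float64(0.7350160045382826), 101)
[-0.62  0.08 -0.57 -1.45 -0.77  0.42]
```

View pics/c6.png

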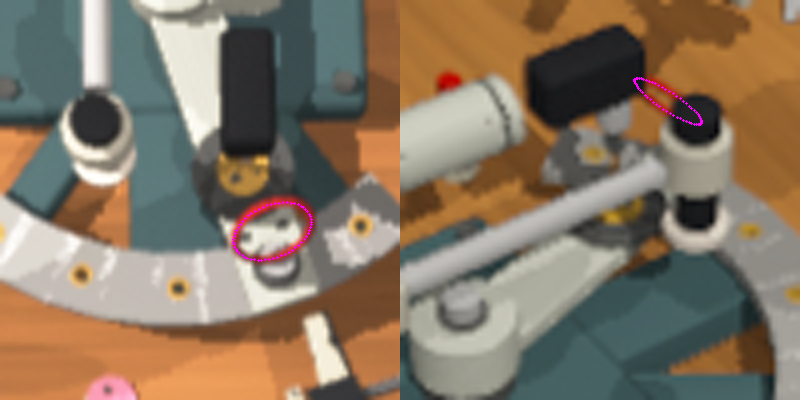

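Run:
```python
from k import *
def ft(im,c0,r,t0):
    m=ringmask(im,c0,r); pts=np.argwhere(m)[:,::-1].astype(float)
    def f(x):
        th=x[0]-.015; P=np.array([.793,.037])-.207*np.array([np.cos(th),np.sin(th)])
        q=np.array([proj("top",X) for X in ringpts(P,th,lift=x[1])]); return np.minimum(np.sqrt(((pts[:,None]-q)**2).sum(-1)).min(1),4)
    return least_squares(f,[t0,.002],diff_step=1e-3).x
print("start",ft(cv2.imread("pics/top0.png"),(304,184),13,0.001))
sc,_=grab_frame("scene"); b,g,r=[sc[...,i].astype(int) for i in range(3)]
m=(r>90)&(r-g>60)&(r-b>60)&(abs(g-b)<40); 
X=ringpts(np.array([.793,.037])-.207*np.array([np.cos(.299),np.sin(.299)]),.299)
for L in (0,.009):
    q=np.array([proj("scene",x+[0,0,L]) for x in X]); print(L,q.min(0).round(1),q.max(0).round(1))
p=np.argwhere(m)[:,::-1]; p=p[(p[:,0]>365-60)&(p[:,0]<400)&(p[:,1]>185)&(p[:,1]<235)]; p2=np.argwhere(m)[:,::-1]
p2=p2[(p2[:,0]>370-5-75)&(p2[:,0]<318)&(p2[:,1]>188)&(p2[:,1]<215)]; print(len(p2), p2.min(0) if len(p2) else 0, p2.max(0) if len(p2) else 0)
im,_=grab_frame("top"); mk=ringmask(im,(328,178),18); p=np.argwhere(mk)[:,::-1]; print(p.min(0),p.max(0));
```

```text
start [-0.00038352  0.00164215]
0 [296.4 195.2] [309.9 204.4]
0.009 [296.4 193. ] [309.9 202.3]
23 [299 195] [305 202]
[318 169] [338 185]
```

The ring sits at -0.315 at home height, the plate is in its nest under the spindle (top crop (243,172)), and the gripper is clear. Handing in.

```bash
python3 -c "
from station import arm
print(arm.job_done())"
```

```text
the job is handed in; nothing more can be done
None
```

I swung the arm one hole to the motor side (measured at -0.315 rad) and handed the job in at about 18 s; the pin came down to within about 1 mm of its starting height, so it should be fully home. The plate is still in its nest under the spindle, and the gripper is clear of everything.

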